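# Stow the slim jar in the chest with the folding lid stay

## Robot

A 7-joint arm with a two-finger parallel gripper is mounted at the origin on a cart in front of the work surface, level with it; the furniture and walls round the work are solid. World frame = base frame: x ahead of the robot, y to its left, z up, the work surface at z = 0. Lengths are in m, angles in degrees, forces in N, time in s.
With the tool pointing down it reaches from about 0.425 to 0.875 m from the base axis. Payload 4.7 kg.
Tool frame: the origin (TCP) lies between the finger pads; the fingertips stand env.finger_overhang ahead of it and the grasp point (between the pads) lies 5 mm behind it (env.finger_overhang is the distance from the TCP to the fingertips, in m); z points along the fingers, y is the line along which they close (so a half turn about z gives the same grasp; the last joint's range is limited). The gripper opens to 87 mm and grips with 3 to 60 N. Pads are 19 mm wide; open, the fingers measure 117 mm over their backs; the gripper's body (75 mm by 190 mm) begins 51 mm behind the grasp point.
Start: joints at [72.313, 18.392, -4.016, 83.108, 1.295, 78.541, -3.26], TCP at [0.206, -0.616, 0.237] pointing down, gripper open.
Joint ranges: [-163.93, 163.93], [-17.29, 119.83], [-79.2, 71.16], [3.27, 140.29], [-89.18, 269.18], [5.43, 117.66], [-154.24, 154.24]. Speed limits (degrees/s): [147.25, 147.25, 180, 180, 180, 180, 180].

## Interface

Orientations are given as [roll, pitch, yaw] about the fixed x, y, z axes, in that order (R = Rz(yaw) Ry(pitch) Rx(roll)).
In Python, from cell import telemetry, eyes, env, models gives the robot as it stands. The module is installed in compiled form; this text tells all that it offers.
- The arm moves only by the tool drive_tool, never from a script. Its arguments are lists of equal length, an entry for each row: "angular": the turn, a rotation vector about the tool's x, y, z in rad, a list of three; "delta_pos": the shift along the tool's x, y, z in cm, a list of three; "gripper": the finger opening in cm, from 0 to 8.7. A call has 1 to 20 rows; each row shifts and turns the commanded pose from where the row before left it, along the tool's axes as they then stand; what a row does not reach is not made up. A row lasts 1/10 s, in which the tool goes at most 50 mm and 8.59 degrees, less where a joint would pass 70% of its speed; a pose out of reach is approached as far as the arm can. A call with a gripper value outside its range is refused whole. The fingers move at their own pace and stop on an object; "squeeze" is the grip in N (left out, the last holds). Time passes only in rows, so rows that do not move let the fingers close. It gives the time, the measured TCP pose, the force, the opening and the grip force at its end, in the units of the state.
- telemetry.get_obs(): the state, without advancing time (a new reading comes with each control period).
- eyes.read_camera(name): name is "scene" or "top" or "wrist"; returns a dict with "pixels" (384x512x3 uint8, red, green, blue), "mtx" (3x3 intrinsics, pixels), "origin" and "orientation" of the camera in the world. Camera axes: x right, y down, z forward; pixel columns grow to the right and rows downward; lengths in m; the calibration is good to about 2 mm. A picture is of the moment at which its call begins. There is no depth.
- env.sign_off(): hands the job in; it is judged then, once.
Trained networks look in a picture, given as the dict that the camera call returned (one of the last four; its "shot" number tells which), for a name from the list of things; names that differ only in an ending like _2 or _b are one class to them, and where a whole thing is asked for, a point or a joint stands for the part that bears it (a point fixed in the world has none). Each returns a list of dicts, best first, with "p" (0 to 1); they miss things now and then, are a little off and sometimes report something else, mostly with a low value. They report only what shows in the picture. A call takes as long as a camera call. They do not tell look-alikes from the thing itself.
- models.search_frame(picture, target): "centre" ([column, row] in pixels, amid what is visible of it).
- models.cut_out(picture, target): "pixels" (384x512 bool, what is visible of it) and "centre" ([column, row] in pixels, amid what is visible of it).
The state is a dict: "time_s": time; "qpos": joint angles; "joint_velocities": joint speeds; "effort": joint torques, N m; "tool_pos": TCP position; "tool_rot": TCP orientation; "force": force on the tool from outside, world axes, zero at the start; "wrist_torque": the same for the moment, N m; "grip_width": finger opening in m; "grasp_force": force on a finger pad.
Only numpy, scipy, OpenCV 4.12 (cv2) and the standard library are available. Lean on these libraries where they do the work, as an engineer would, in place of code of your own. Each camera call takes 0.05 s, during which the arm holds its last target. There are 200 camera calls.

## Task

Put the slim glass jar away in the wooden chest. Lift the chest's lid by its bar, all the way up, until the folding stay inside straightens and its knee drops over centre so that the lid stays up by itself; set the jar down gently and upright in the empty compartment; then pull the stay's knee forward by its knob so that it folds, and let the lid sink until it is fully shut, without slamming it. Leave the tin in the other compartment and the other two jars standing where they are.

Things in the scene. Friction and masses are not known exactly. Their poses are not given: they have to be found in the camera images.
- chest: wooden lidded chest fixed on the worktop, 180 (x) x 256 (y) x 114 mm high without lid. Origin: centre of its underside; x to its back (hinge side), y to its left, z up. Walls 12 mm, floor inside at z 12 mm; a divider 6 mm thick, 60 mm high, front to back at y = 0, leaves two compartments of 156 (x) x 113 (y) mm. The folding stay is inside the left (+y) wall
- bay_floor (a point): centre of the floor of the empty right (-y) compartment, where the jar goes; axes as the chest's. The hand keeps clear of the raised lid if the jar is put in the middle or up to 35 mm nearer the front (-x)
- lid_hinge (a point): middle of the lid's hinge axis, along the chest's y, 3 mm behind the back wall, at the height of the rim; axes as the chest's
- lid_bar (a point): middle of the round brass bar pull on the lid's front edge: 11 mm thick, 124 mm long along the chest's y, on two posts 46 mm either side, free gap to the edge 27 mm. With the lid shut it is 222 mm in front of the hinge axis and 10 mm above it. It can turn between a gripper's pads. The lid is 18 mm thick, 0.38 to 0.54 kg; lifting takes 2 to 5 N here
- lid (a joint): lid angle: 0 shut, grows as it is raised; the straight stay stops it at 1.40, about 1.39 when locked (it leans 10 degrees to the front, so its weight rests on the stay). Soft-closing hinges: a lid let go, with the stay not locked, sinks slowly and shuts by itself in about 3 to 6 s
- stay_knee (a joint): knee of the brass folding stay: 0 folded (lid shut), 2.82 straight, 3.02 past straight on its stop, locked. Two flat arms, 71 mm wall pin to knee, 70 mm knee to lid. The knee comes up in front of the line of the outer pins. With the lid raised to its stop and let go it drops back and down past straight by its own weight and locks; if not, press the knob back and down
- knee_knob (a point): middle of the round brass knob on the knee, 12 mm thick (cap 17 mm), which points 45 mm from the arm to the chest's right (-y). Locked: 53 mm in front of the hinge axis, 28 mm above the rim. To break the knee pull it forward (-x) and up round the wall pin by 40 mm or more (1 to 5 N), then let go; within about 15 mm of straight it falls back or hangs
- stay_pin (a point): pin of the stay's lower arm on the left wall, 88 mm in front of the hinge axis, 34 mm below the rim; the knob swings round it, about the chest's y, at a radius of 71 mm; axes as the chest's
- jar: the slim jar: clear glass with a screw cap, 45 mm in diameter, 99 mm high, 0.14 to 0.28 kg. Origin: centre of its underside, z up. Grasp across the body
- low_jar: bystander: wider glass jar with a screw cap, 59 mm in diameter, 87 mm high; origin as above. Leave it
- flakes_jar: bystander: squat jar with a white screw lid, 65 mm in diameter, 59 mm high; origin as above. Leave it
- tin: bystander: round tin, 57 mm in diameter, 39 mm high, that stands in the left compartment of the chest under the stay; origin: centre of its underside. Leave it
There are look-alikes about, which are no part of the job. Leave any blue, orange or turquoise look-alike of the jar alone.

How it is judged (in metres and radians):
On the way, in this order (a step that is already met when the one before it is completed fails the run):
1. the lid is up and the stay's knee is past straight, locked (value of joint stay_knee above 2.92 rad and value of joint lid above 1.32 rad), for 0.4 s.
2. the jar stands upright on the floor of the right compartment, let go, with the lid still locked up (all of step 1 and x of jar in the frame of bay_floor between -0.06 and 0.06 m and y of jar in the frame of bay_floor between -0.038 and 0.038 m and z of jar in the frame of bay_floor between -0.006 and 0.008 m and angle between jar's own z axis and vertical below 0.12 rad and contact force between the arm and jar below 0.05 N), for 0.3 s.
3. the knee is broken forward while the lid is still up and the jar stands in its compartment (value of joint stay_knee below 2.6 rad and value of joint lid above 0.5 rad and x of jar in the frame of bay_floor between -0.06 and 0.06 m and y of jar in the frame of bay_floor between -0.038 and 0.038 m and z of jar in the frame of bay_floor between -0.006 and 0.008 m and angle between jar's own z axis and vertical below 0.12 rad).
At the end, for the whole second after the job is handed in: The lid is shut (within 0.03 rad), the slim jar stands upright (within 0.12 rad) and still on the floor of the right compartment; the tin in the left compartment and the other two jars stand within 30 mm of where they were (value of joint lid between -0.03 and 0.03 rad and x of jar in the frame of bay_floor between -0.06 and 0.06 m and y of jar in the frame of bay_floor between -0.038 and 0.038 m and z of jar in the frame of bay_floor between -0.006 and 0.008 m and angle between each of jar, tin's own z axis and vertical below 0.12 rad and linear speed of jar below 0.02 m/s and distance of each of tin, low_jar, flakes_jar from where it was at the start of the episode below 0.03 m); the robot touches nothing.
It fails at once if the lid is slammed (falls or is driven down faster than 1.6 rad/s) (velocity of joint lid below -1.6 rad/s).
It fails at once if the jar is let fall or knocked about (faster than 0.5 m/s while nothing holds it) (linear speed of jar above 0.5 m/s and contact force between the arm and jar below 0.01 N).
It fails at once if the tin or one of the other jars is tipped or pushed away (more than 30 mm) (distance of any of tin, low_jar, flakes_jar from where it was at the start of the episode above 0.03 m or angle between any of tin, low_jar, flakes_jar's own z axis and vertical above 0.35 rad).
It also fails if it takes over 72 s, if anything falls off the work surface, if the arm or the gripper's body presses on something with over 40 N, if the wrist force passes 120 N, or if a joint passes its speed limit or range.

## Working session

There is one attempt and no reset: what is moved stays moved. The work goes in short steps, Python scripts to look and compute and a tool call to move; the robot and the scene stay as the last step left them, time stands still between calls to the robot, and variables do not carry over. Pictures are saved under pics/ and viewed, at most 10 in all, crops included, and the job is handed in when it is done.

Besides the shell and the picture viewer there is one more tool, called after "Call:" as name(argument=value, ...), one argument or row to a line, values as JSON. drive_tool: Moves the arm, as the interface text tells. Its arguments: {"type":"object","properties":{"angular":{"type":"array","items":{"type":"array","items":{"type":"number"}}},"delta_pos":{"type":"array","items":{"type":"array","items":{"type":"number"}}},"gripper":{"type":"array","items":{"type":"number"}},"squeeze":{"type":"number"}},"required":["angular","delta_pos","gripper"]}

```bash
mkdir -p pics
cat > h.py <<'E'
import numpy as np, cv2
from scipy.spatial.transform import Rotation as R
from cell import telemetry, eyes, env, models
def rot(o):
    o=np.array(o,float)
    if o.shape==(3,3): return o
    if o.size==4: return R.from_quat(o).as_matrix()
    return R.from_euler('xyz',o,degrees=True).as_matrix()
def save(c,n,crop=None,s=1):
    im=c['pixels'][:,:,::-1]
    if crop: im=im[crop[1]:crop[3],crop[0]:crop[2]]
    cv2.imwrite('pics/'+n,cv2.resize(im,None,fx=s,fy=s,interpolation=cv2.INTER_CUBIC))
def onz(c,px,z):
    d=rot(c['orientation'])@np.linalg.inv(c['mtx'])@np.array([px[0],px[1],1.]); o=np.array(c['origin'])
    return o+d*(z-o[2])/d[2]
def proj(c,p):
    q=c['mtx']@(rot(c['orientation']).T@(np.array(p)-c['origin'])); return q[:2]/q[2]
def st():
    s=telemetry.get_obs(); print({k:(np.round(s[k],4).tolist()) for k in ('time_s','tool_pos','tool_rot','force','grip_width','grasp_force','qpos')}); return s
E
python3 - <<'E'
from h import *
st(); print(env.finger_overhang)
C={n:eyes.read_camera(n) for n in ('scene','top')}
for n,c in C.items():
    print(n,c['origin'],c['orientation'],c['mtx'][0][0])
    for t in ('jar','low_jar','flakes_jar','chest','lid_bar','tin'):
        print(t,[(np.round(d['centre']).tolist(),round(d['p'],2)) for d in models.search_frame(c,t)][:5])
a=np.hstack([C['scene']['pixels'],C['top']['pixels']])[:,:,::-1]
v=np.vstack([C['scene']['pixels'],C['top']['pixels']])[:,:,::-1]
cv2.imwrite('pics/v.png',cv2.resize(a,(800,300)))
cv2.imwrite('pics/s.png',cv2.resize(C['scene']['pixels'][:,:,::-1],(800,600)))
cv2.imwrite('pics/t.png',cv2.resize(C['top']['pixels'][:,:,::-1],(800,600)))
E
```

```text
{'time_s': 0.0, 'tool_pos': [0.2059, -0.616, 0.2355], 'tool_rot': [-179.8915, 0.0071, 18.4943], 'force': [-0.7015, 0.7136, -0.2711], 'grip_width': 0.0867, 'grasp_force': 0.0, 'qpos': [72.3155, 18.4382, -4.0153, 83.1754, 1.2963, 78.5402, -3.2601]}
0.014
scene [-0.23613449  0.4454858   1.13126582] [-1.40706313e+02 -2.84929769e-02 -1.22901087e+02] 434.12030534699
jar [([177.0, 260.0], 0.87), ([187.0, 218.0], 0.83), ([196.0, 239.0], 0.73), ([162.0, 238.0], 0.61)]
low_jar [([212.0, 190.0], 0.92)]
flakes_jar [([269.0, 208.0], 0.55)]
chest [([337.0, 153.0], 0.72)]
lid_bar [([337.0, 144.0], 0.85)]
tin []
top [ 0.31728998 -0.00841481  1.28859555] [-173.83945159   -0.71667601  -90.97207333] 367.2649075603413
jar [([157.0, 183.0], 0.8), ([178.0, 203.0], 0.72), ([154.0, 216.0], 0.68), ([186.0, 180.0], 0.62)]
low_jar [([218.0, 160.0], 0.73)]
flakes_jar [([252.0, 198.0], 0.57)]
chest [([341.0, 187.0], 0.83), ([342.0, 183.0], 0.45)]
lid_bar [([343.0, 186.0], 0.85)]
tin []
```

View pics/s.png

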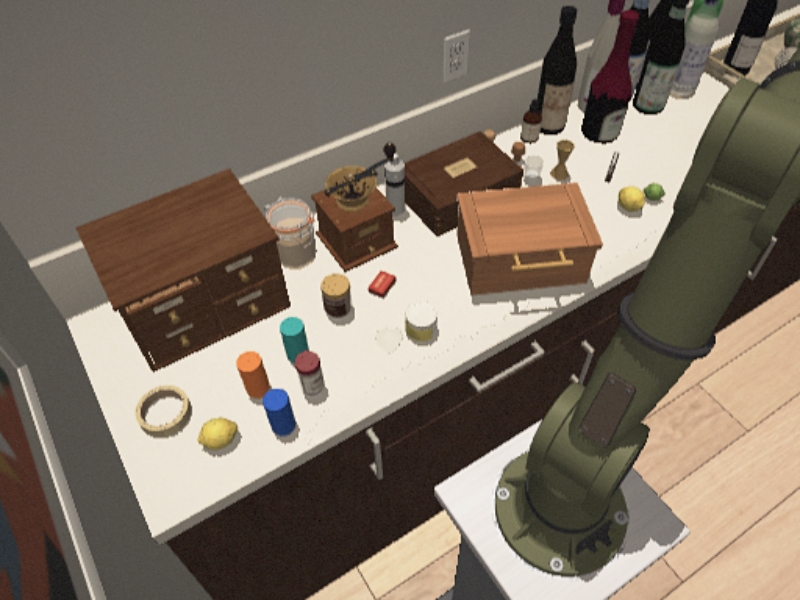

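View pics/t.png

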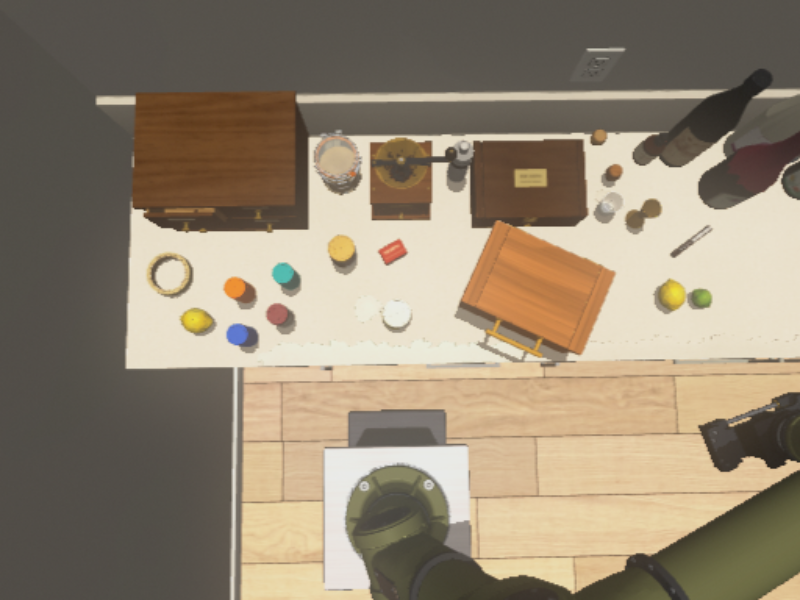

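The scene holds four slim-jar shapes. In 512-px top coordinates these are blue (152,214), orange (151,184), turquoise (181,175) and clear glass with a red cap (178,202). By the description the clear red-capped one is the jar. low_jar has the amber cap at (218,160) and flakes_jar is white at (253,200). The chest with the bar is at (343,185).

Run:
```python
from h import *
C={n:eyes.read_camera(n) for n in ('scene','top')}
for n,c in C.items():
    m=models.cut_out(c,'lid_bar'); 
    M=m[0]['pixels']; ys,xs=np.nonzero(M); print(n,'barpx',len(xs),m[0]['centre'],xs.min(),xs.max(),ys.min(),ys.max())
    for d in models.cut_out(c,'jar')[:5]:
        ys,xs=np.nonzero(d['pixels']); print(n,'jar',np.round(d['centre']),xs.min(),xs.max(),ys.min(),ys.max(), 'z.099',onz(c,d['centre'],.099)[:2].round(3),'mid',onz(c,d['centre'],.05)[:2].round(3))
    for t,z in (('low_jar',.045),('flakes_jar',.03)):
        for d in models.cut_out(c,t)[:1]: print(t,onz(c,d['centre'],z)[:2].round(3))
    # lid colour
    hsv=cv2.cvtColor(c['pixels'],cv2.COLOR_RGB2HSV)
    reg=models.cut_out(c,'chest')[0]['pixels'].astype(np.uint8)
    # bar: bright yellow within chest neighbourhood
    k=cv2.dilate(M.astype(np.uint8),np.ones((9,9)))>0
    b=k&(hsv[...,0]>=17)&(hsv[...,0]<=28)&(hsv[...,1]>130)&(hsv[...,2]>110)
    ys,xs=np.nonzero(b); P=np.array([onz(c,(x,y),.124)[:2] for x,y in zip(xs,ys)])
    mu=P.mean(0); u=np.linalg.svd(P-mu)[2][0]; t=(P-mu)@u; w=(P-mu)@[-u[1],u[0]]
    print(n,'bar',len(xs),mu.round(4),u.round(3),np.percentile(t,[1,99]).round(4),w.std().round(4),'mid',(mu+u*(t.max()+t.min())/2).round(4))
c=C['top']
a=cv2.resize(c['pixels'][150:260,130:230,::-1],(400,440),interpolation=2)
b=cv2.resize(c['pixels'][130:240,285:400,::-1],(400,383),interpolation=2)
b=np.vstack([b,np.zeros((57,400,3),np.uint8)]); cv2.imwrite('pics/c1.png',np.hstack([a,b]))
```

```text
Traceback (most recent call last):
IndexError: list index out of range
```

Run:
```python
from h import *
C={n:eyes.read_camera(n) for n in ('scene','top')}
box={'scene':(322,154,372,177),'top':(303,200,355,232)}
lid={'scene':[(459/800*512,195*.64),(583*.64,186*.64),(600*.64,243*.64),(468*.64,258*.64)],'top':[(499*.64,222*.64),(614*.64,272*.64),(579*.64,353*.64),(461*.64,303*.64)]}
for n,c in C.items():
    for d in models.cut_out(c,'jar')[:5]:
        print(n,'jar',np.round(d['centre']),'z.099',onz(c,d['centre'],.099)[:2].round(3),'mid',onz(c,d['centre'],.05)[:2].round(3))
    for t,z in (('low_jar',.045),('flakes_jar',.03)):
        for d in models.cut_out(c,t)[:1]: print(t,onz(c,d['centre'],z)[:2].round(3))
    print('lid corners',[onz(c,p,.132)[:2].round(3).tolist() for p in lid[n]])
    hsv=cv2.cvtColor(c['pixels'],cv2.COLOR_RGB2HSV); x0,y0,x1,y1=box[n]
    k=np.zeros(hsv.shape[:2],bool); k[y0:y1,x0:x1]=1
    b=k&(hsv[...,0]>=16)&(hsv[...,0]<=30)&(hsv[...,1]>130)&(hsv[...,2]>90)
    ys,xs=np.nonzero(b); P=np.array([onz(c,(x,y),.124)[:2] for x,y in zip(xs,ys)])
    if len(P)<5: print('none');continue
    mu=P.mean(0); u=np.linalg.svd(P-mu,full_matrices=False)[2][0]; t=(P-mu)@u; w=(P-mu)@[-u[1],u[0]]
    print(n,'bar',len(xs),mu.round(4),u.round(3),np.percentile(t,[1,99]).round(4),w.std().round(4),'mid',(mu+u*(t.max()+t.min())/2).round(4))
c=C['top']
a=cv2.resize(c['pixels'][150:260,130:230,::-1],(400,440),interpolation=2)
b=cv2.resize(c['pixels'][130:240,285:400,::-1],(400,383),interpolation=2)
b=np.vstack([b,np.zeros((57,400,3),np.uint8)]); cv2.imwrite('pics/c1.png',np.hstack([a,b]))
```

```text
scene jar [185. 217.] z.099 [0.497 0.25 ] mid [0.532 0.241]
scene jar [176. 262.] z.099 [0.378 0.335] mid [0.408 0.33 ]
scene jar [197. 239.] z.099 [0.412 0.257] mid [0.443 0.248]
scene jar [335. 151.] z.099 [ 0.469 -0.278] mid [ 0.503 -0.313]
scene jar [215. 194.] z.099 [0.523 0.138] mid [0.559 0.123]
low_jar [0.578 0.123]
flakes_jar [ 0.446 -0.009]
lid corners [[0.616, -0.215], [0.493, -0.458], [0.347, -0.372], [0.458, -0.126]]
scene bar 171 [ 0.3756 -0.2453] [0.433 0.901] [-0.0594  0.0595] 0.0108 mid [ 0.3759 -0.2448]
top jar [180. 203.] z.099 [0.43 0.23] mid [0.434 0.24 ]
top jar [183. 177.] z.099 [0.513 0.223] mid [0.521 0.233]
top jar [156. 215.] z.099 [0.391 0.31 ] mid [0.394 0.323]
top jar [153. 186.] z.099 [0.486 0.32 ] mid [0.493 0.333]
low_jar [0.579 0.119]
flakes_jar [ 0.435 -0.013]
lid corners [[0.616, -0.222], [0.508, -0.455], [0.343, -0.375], [0.449, -0.139]]
top bar 158 [ 0.3726 -0.248 ] [0.432 0.902] [-0.0578  0.06  ] 0.0109 mid [ 0.3732 -0.2467]
```

View pics/c1.png

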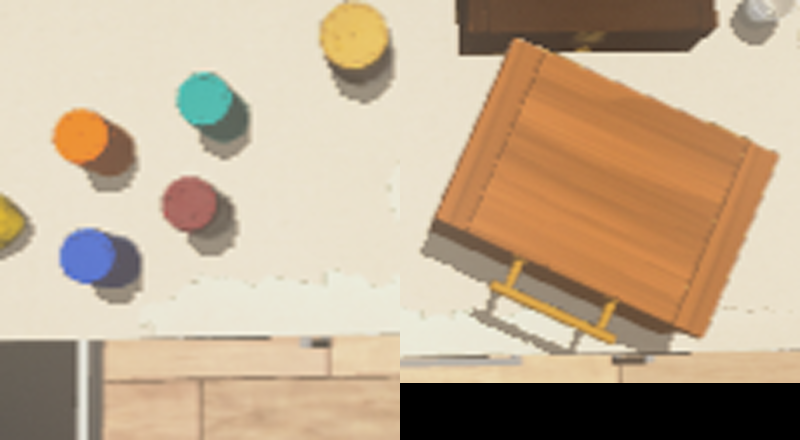

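The close crop shows the red-capped clear jar at (177,201) in the top view, with the blue, orange and turquoise look-alikes around it. The chest's bar runs from (310,202) to (346,215). Next I go above the bar and measure it from close up.

```bash
cat >> h.py <<'E'
import json
def plan(way,grip,cmd=None):
    """way: list of (pos,rpy,n) ; prints rows"""
    s=telemetry.get_obs()
    p=np.array(s['tool_pos']) if cmd is None else np.array(cmd[0]); r=R.from_matrix(rot(s['tool_rot'] if cmd is None else cmd[1]))
    A=[];D=[];G=[]
    from math import ceil
    p0,r0=p,r
    for pos,rpy,n in way:
        p1=np.array(pos);r1=R.from_euler('xyz',rpy,degrees=True); rv=(r0.inv()*r1).as_rotvec()
        need=max(np.linalg.norm(p1-p0)/.05,np.degrees(np.linalg.norm(rv))/8.59)
        if need>n: print('TOO FAST',need,n)
        for i in range(1,n+1):
            t=i/n; tp=p0+(p1-p0)*t; tr=r0*R.from_rotvec(rv*t)
            d=(r.inv().apply(tp-p)*100).round(2); a=(r.inv()*tr).as_rotvec().round(3)
            A.append(a.tolist());D.append(d.tolist()); p=p+r.apply(d/100); r=r*R.from_rotvec(a)
        p0,r0=p1,r1
    print('"angular"',json.dumps(A).replace('-0.0,','0,').replace('-0.0]','0]').replace('0.0,','0,')); print('"delta"',json.dumps(D)); print(len(A), p.round(4), r.as_euler('xyz',degrees=True).round(2))
E
python3 - <<'E'
from h import *
s=st()
plan([((.37,-.25,.27),(180,0,64.7),12)],0)
E
```

```text
{'time_s': 1.25, 'tool_pos': [0.2062, -0.6165, 0.2366], 'tool_rot': [179.9957, 0.0022, 18.4953], 'force': [-0.4861, -0.0304, 0.1255], 'grip_width': 0.0869, 'grasp_force': 0.0, 'qpos': [72.3132, 18.3924, -4.0149, 83.1064, 1.294, 78.542, -3.2589]}
"angular" [[0, 0, -0.067], [0, 0, -0.067], [0, 0, -0.068], [0, 0, -0.067], [0, 0, -0.067], [0, 0, -0.067], [0, 0, -0.067], [0, 0, -0.068], [0, 0, -0.067], [0, 0, -0.067], [0, 0, -0.067], [0, 0, -0.067]]
"delta" [[2.26, -2.46, -0.28], [2.43, -2.31, -0.28], [2.57, -2.14, -0.28], [2.71, -1.96, -0.27], [2.84, -1.77, -0.28], [2.95, -1.58, -0.28], [3.04, -1.38, -0.28], [3.14, -1.17, -0.28], [3.2, -0.95, -0.28], [3.27, -0.74, -0.28], [3.3, -0.52, -0.28], [3.33, -0.29, -0.27]]
12 [ 0.37 -0.25  0.27] [180.     0.    64.68]
```

Call:
drive_tool(
  angular=[
    [0,0,-0.067],
    [0,0,-0.067],
    [0,0,-0.068],
    [0,0,-0.067],
    [0,0,-0.067],
    [0,0,-0.067],
    [0,0,-0.067],
    [0,0,-0.068],
    [0,0,-0.067],
    [0,0,-0.067],
    [0,0,-0.067],
    [0,0,-0.067],
    [0,0,0],
    [0,0,0],
  ],
  delta_pos=[
    [2.26,-2.46,-0.28],
    [2.43,-2.31,-0.28],
    [2.57,-2.14,-0.28],
    [2.71,-1.96,-0.27],
    [2.84,-1.77,-0.28],
    [2.95,-1.58,-0.28],
    [3.04,-1.38,-0.28],
    [3.14,-1.17,-0.28],
    [3.2,-0.95,-0.28],
    [3.27,-0.74,-0.28],
    [3.3,-0.52,-0.28],
    [3.33,-0.29,-0.27],
    [0,0,0],
    [0,0,0],
  ],
  gripper=[2.8,2.8,2.8,2.8,2.8,2.8,2.8,2.8,2.8,2.8,2.8,2.8,2.8,2.8],
  squeeze=15,
)

```text
time_s: 2.65
tool_pos: [0.3702, -0.2498, 0.2703]
tool_rot: [180.0, 0.1, 64.7]
force: [0.6, -0.1, -0.1]
grip_width: 0.0281
grasp_force: 0.0
```

Run:
```python
from h import *
s=st(); c=eyes.read_camera('wrist'); print(c['origin'],c['orientation'],c['mtx'][0][0])
print([ (d['centre'],d['p']) for d in models.search_frame(c,'lid_bar')], 'expect',proj(c,(.365,-.243,.124)))
np.save('w.npy',c['pixels']);save(c,'w1.png')
```

```text
{'time_s': 2.65, 'tool_pos': [0.3702, -0.2498, 0.2703], 'tool_rot': [179.956, 0.0713, 64.7481], 'force': [0.6442, -0.0524, -0.0809], 'grip_width': 0.0281, 'grasp_force': 0.0, 'qpos': [55.7586, -7.0565, -22.9048, 106.5372, -2.7178, 79.9257, 8.2309]}
[ 0.40129872 -0.18374209  0.41851849] [ 1.64253553e+02  1.51856163e-02 -2.52968956e+01] 279.87003180701277
[([374.2, 130.5], 0.61)] expect [247.08959218 178.20400737]
```

View pics/w1.png

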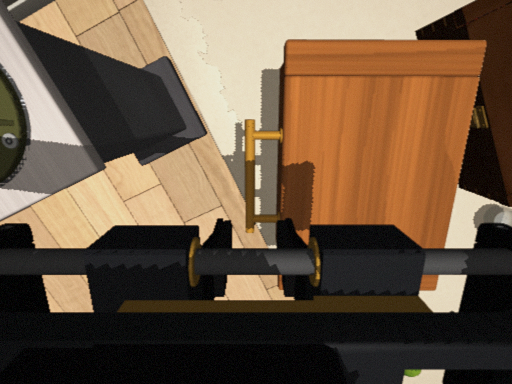

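The wrist view shows the bar from (250,120) to (249.5,232), with its middle at about (250,176). That is close to the expected (247,178).

Run:
```python
from h import *
c=eyes.read_camera('wrist')
a=onz(c,(250.3,120.5),.124);b=onz(c,(250,232),.124);m=(a+b)/2
print(a,b,m,np.linalg.norm(a-b),np.degrees(np.arctan2(*(a-b)[:2])))
l1=onz(c,(285,40),.132);l2=onz(c,(286,200),.132); print(l1,l2)
th=np.radians(-25.2);x=np.array([np.cos(th),np.sin(th)])
# rows of bar centreline by colour
hsv=cv2.cvtColor(c['pixels'],cv2.COLOR_RGB2HSV)
for r in (150,180,205):
    q=np.nonzero((hsv[r,235:265,0]<30)&(hsv[r,235:265,1]>150))[0]+235; print(r,q.min(),q.max())
mm=np.array([*m[:2],.129-.005+.0])
plan([((m[0],m[1],.123),(180,0,64.7),8)],0)
```

```text
[ 0.39350382 -0.1910769   0.124     ] [ 0.33977191 -0.30201587  0.124     ] [ 0.36663786 -0.24654639  0.124     ] 0.12326626765618602 25.842649516253026
[ 0.45382772 -0.13974888  0.132     ] [ 0.39240707 -0.28192227  0.132     ]
150 246 254
180 246 253
205 246 253
"angular" [[0, 0, 0], [0, 0, -0.001], [0, 0, 0], [0, 0, 0], [0, 0, -0.001], [0, 0, 0], [0, 0, -0.001], [0, 0, 0.0]]
"delta" [[0.04, -0.05, 1.83], [0.04, -0.06, 1.84], [0.03, -0.05, 1.83], [0.04, -0.06, 1.84], [0.04, -0.05, 1.83], [0.04, -0.06, 1.84], [0.04, -0.05, 1.83], [0.03, -0.06, 1.84]]
8 [ 0.3666 -0.2466  0.123 ] [-1.7999e+02  1.0000e-02  6.4710e+01]
```

Call:
drive_tool(
  angular=[
    [0,0,0],
    [0,0,0],
    [0,0,0],
    [0,0,0],
    [0,0,0],
    [0,0,0],
    [0,0,0],
    [0,0,0],
    [0,0,0],
    [0,0,0],
    [0,0,0],
    [0,0,0],
    [0,0,0],
  ],
  delta_pos=[
    [0.08,-0.11,1.83],
    [0.08,-0.11,1.84],
    [0.08,-0.11,1.83],
    [0.06,-0.11,1.84],
    [0,0,1.83],
    [0,0,1.84],
    [0,0,1.9],
    [0,0,2.0],
    [0,0,0],
    [0,0,0],
    [0,0,0],
    [0,0,0],
    [0,0,0],
  ],
  gripper=[2.8,2.8,2.8,2.8,2.8,2.8,2.8,2.8,2.8,0.6,0.6,0.6,0.6],
  squeeze=12,
)

```text
time_s: 4.1
tool_pos: [0.3671, -0.2457, 0.1218]
tool_rot: [-180.0, 0.0, 64.7]
force: [-3.1, 1.1, 5.0]
grip_width: 0.0102
grasp_force: 12.0
```

Run:
```python
from h import *
s=st(); p=np.array(s['tool_pos']); yaw=64.7
th=np.radians(-25.6);x=np.array([np.cos(th),np.sin(th)])
bar=np.array([*p[:2],.124]); off=p-bar
hinge=bar+np.array([*(x*.222),-.010]); print('hinge',hinge)
W=[]
for t in np.linspace(0,1.40,19)[1:]:
    f=.222*np.cos(t)-.01*np.sin(t);h=.222*np.sin(t)+.01*np.cos(t)
    W.append((hinge+np.array([*(-x*f),h])+off,(180,0,yaw),1))
plan(W,0,cmd=(p,(180,0,yaw)))
```

```text
{'time_s': 4.1, 'tool_pos': [0.3671, -0.2457, 0.1218], 'tool_rot': [-179.9908, 0.0447, 64.6577], 'force': [-3.1225, 1.1305, 4.9633], 'grip_width': 0.0102, 'grasp_force': 12.0001, 'qpos': [55.0498, -0.737, -24.3988, 118.6707, -0.2934, 62.0058, 5.4482]}
hinge [ 0.56730531 -0.34164976  0.114     ]
"angular" [[0, 0, 0.0], [0, 0, 0.0], [0, 0, 0.0], [0, 0, 0.0], [0, 0, 0.0], [0, 0, 0.0], [0, 0, 0.0], [0, 0, 0.0], [0, 0, 0.0], [0, 0, 0.0], [0, 0, 0.0], [0, 0, 0.0], [0, 0, 0.0], [0, 0, 0.0], [0, 0, 0.0], [0, 0, 0.0], [0, 0, 0.0], [0, 0, 0.0]]
"delta" [[-0.0, 0.14, -1.72], [-0.0, 0.28, -1.71], [-0.0, 0.41, -1.68], [-0.01, 0.54, -1.64], [-0.0, 0.67, -1.59], [-0.0, 0.78, -1.54], [-0.01, 0.91, -1.47], [-0.0, 1.01, -1.4], [-0.01, 1.12, -1.32], [-0.01, 1.22, -1.22], [-0.0, 1.32, -1.13], [-0.01, 1.39, -1.02], [-0.01, 1.47, -0.9], [-0.01, 1.54, -0.8], [-0.01, 1.59, -0.66], [-0.0, 1.64, -0.55], [-0.01, 1.68, -0.41], [-0.01, 1.7, -0.29]]
18 [ 0.5422 -0.3296  0.3323] [180.    0.   64.7]
```

Call:
drive_tool(
  angular=[
    [0,0,0.0],
    [0,0,0.0],
    [0,0,0.0],
    [0,0,0.0],
    [0,0,0.0],
    [0,0,0.0],
    [0,0,0.0],
    [0,0,0.0],
    [0,0,0.0],
    [0,0,0.0],
  ],
  delta_pos=[
    [0,0.14,-1.72],
    [0,0.28,-1.71],
    [0,0.41,-1.68],
    [0,0.54,-1.64],
    [0,0.67,-1.59],
    [0,0.78,-1.54],
    [0,0.91,-1.47],
    [0,1.01,-1.4],
    [0,1.12,-1.32],
    [0,0,0],
  ],
  gripper=[0.6,0.6,0.6,0.6,0.6,0.6,0.6,0.6,0.6,0.6],
)

```text
time_s: 5.1
tool_pos: [0.4184, -0.2701, 0.2635]
tool_rot: [-179.7, 0.1, 64.7]
force: [-10.7, 5.1, 8.1]
grip_width: 0.0104
grasp_force: 12.0
```

Call:
drive_tool(
  angular=[
    [0,0,0.0],
    [0,0,0.0],
    [0,0,0.0],
    [0,0,0.0],
    [0,0,0.0],
    [0,0,0.0],
    [0,0,0.0],
    [0,0,0.0],
    [0,0,0.0],
    [0,0,0.0],
    [0,0,0.0],
  ],
  delta_pos=[
    [0,1.15,-1.22],
    [0,1.27,-1.13],
    [0,1.39,-1.02],
    [0,1.47,-0.9],
    [0,1.54,-0.8],
    [0,1.59,-0.66],
    [0,1.64,-0.55],
    [0,1.68,-0.41],
    [0,1.75,-0.29],
    [0,0,0],
    [0,0,0],
  ],
  gripper=[0.6,0.6,0.6,0.6,0.6,0.6,0.6,0.6,0.6,0.6,0.6],
)

```text
time_s: 6.2
tool_pos: [0.5426, -0.329, 0.3336]
tool_rot: [179.8, 0.1, 64.6]
force: [-2.9, 0.3, 6.9]
grip_width: 0.0106
grasp_force: 12.0
```

Run:
```python
from h import *
s=st()
c=eyes.read_camera('top'); d=eyes.read_camera('scene')
print([(x['centre'],x['p']) for x in models.search_frame(d,'knee_knob')],[(x['centre'],x['p']) for x in models.search_frame(c,'knee_knob')])
a=cv2.resize(c['pixels'][110:250,270:410,::-1],(400,400),interpolation=2)
b=cv2.resize(d['pixels'][80:220,260:400,::-1],(400,400),interpolation=2)
cv2.imwrite('pics/k1.png',np.hstack([a,b]))
```

```text
{'time_s': 6.2, 'tool_pos': [0.5426, -0.329, 0.3336], 'tool_rot': [179.8352, 0.0638, 64.6349], 'force': [-2.9345, 0.2921, 6.934], 'grip_width': 0.0106, 'grasp_force': 12.0003, 'qpos': [48.685, 16.6767, -25.704, 75.7979, 7.219, 88.9404, -1.5484]}
[([309.0, 132.7], 0.62)] [([179.3, 200.8], 0.71), ([325.1, 159.3], 0.62)]
```

View pics/k1.png

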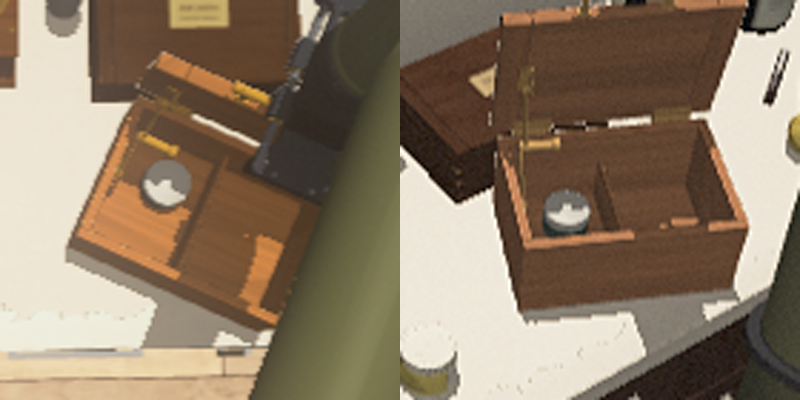

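The lid is up and the knob shows at top-view pixel (325,160) and scene pixel (310,131). I'll triangulate it to see whether the stay is locked.

```bash
cat >> h.py <<'E'
th=np.radians(-25.6);X=np.array([np.cos(th),np.sin(th),0]);Y=np.array([-np.sin(th),np.cos(th),0]);Hh=np.array([.567,-.3413,.114])
def tri(c1,p1,c2,p2):
    A=[];b=[]
    for c,p in ((c1,p1),(c2,p2)):
        d=rot(c['orientation'])@np.linalg.inv(c['mtx'])@np.array([p[0],p[1],1.]);d/=np.linalg.norm(d)
        M=np.eye(3)-np.outer(d,d);A.append(M);b.append(M@c['origin'])
    return np.linalg.lstsq(np.vstack(A),np.hstack(b),rcond=None)[0]
def fyh(p): q=np.array(p)-Hh; return np.round([-q@X,q@Y,q[2]],4)
E
python3 - <<'E'
from h import *
c=eyes.read_camera('top'); d=eyes.read_camera('scene')
a=max((x for x in models.search_frame(c,'knee_knob') if x['centre'][0]>280),key=lambda x:x['p'])['centre']
b=models.search_frame(d,'knee_knob')[0]['centre']
for q,w in ((a,b),((325,160.5),(310,130.5))):
    k=tri(c,q,d,w);print(a,b,k.round(4),'f y h',fyh(k))
for f,h in ((.053,.028),(.064,.033)): 
  for y in (.07,.09,.11):
    p=Hh-X*f+Y*y+[0,0,h]; print(f,y,proj(c,p).round(1),proj(d,p).round(1))
E
```

```text
Traceback (most recent call last):
ValueError: max() iterable argument is empty
```

Run:
```python
from h import *
c=eyes.read_camera('top'); d=eyes.read_camera('scene')
q,w=(325.5,160.3),(310,130.5)
k=tri(c,q,d,w);print(k.round(4),'f y h',fyh(k))
for f,h in ((.053,.028),(.065,.033)): 
  for y in (.07,.09,.11):
    p=Hh-X*f+Y*y+[0,0,h]; print(f,y,proj(c,p).round(1),proj(d,p).round(1))
```

```text
[ 0.5536 -0.2365  0.1447] f y h [0.0573 0.0887 0.0307]
0.053 0.07 [331.  161.5] [315.6 129.7]
0.053 0.09 [325.3 158.9] [309.6 130.2]
0.053 0.11 [319.5 156.3] [303.6 130.8]
0.065 0.07 [329.8 164.6] [316.5 131.1]
0.065 0.09 [324.  161.9] [310.4 131.7]
0.065 0.11 [318.3 159.3] [304.4 132.2]
```

Call:
drive_tool(
  angular=[
    [0,0,0],
    [0,0,0],
    [0,0,0],
    [0,0,0],
    [0,0,0],
    [0,0,0],
  ],
  delta_pos=[
    [0,0.3,0],
    [0,0.2,0],
    [0,0,0],
    [0,0,0],
    [0,-0.2,0],
    [0,-0.2,0],
  ],
  gripper=[0.6,0.6,0.6,0.6,0.6,0.6],
)

```text
time_s: 7.25
tool_pos: [0.5427, -0.3291, 0.3336]
tool_rot: [179.9, 0.1, 64.6]
force: [-2.0, 0.6, 6.1]
grip_width: 0.0106
grasp_force: 12.0
```

Call:
drive_tool(
  angular=[
    [0,0,0],
    [0,0,0],
    [0,0,0],
    [0,0,0],
    [0,0,0],
    [0,0,0],
    [0,0,0],
  ],
  delta_pos=[
    [0,0,0],
    [0,0,0],
    [0,0,0],
    [0,0,-1.5],
    [0,0,-2],
    [0,0,-3],
    [0,0,-1],
  ],
  gripper=[3,3,3,3,3,3,3],
)

```text
time_s: 7.95
tool_pos: [0.544, -0.3287, 0.4104]
tool_rot: [179.7, 0.0, 64.7]
force: [0.6, -0.3, -0.1]
grip_width: 0.03
grasp_force: 0.0
```

Run:
```python
from h import *
s=st()
c=eyes.read_camera('top'); d=eyes.read_camera('scene')
for x in (c,d): print([(z['centre'],z['p']) for z in models.search_frame(x,'knee_knob')])
a=cv2.resize(c['pixels'][110:250,270:410,::-1],(400,400),interpolation=2)
b=cv2.resize(d['pixels'][80:220,260:400,::-1],(400,400),interpolation=2)
cv2.imwrite('pics/k2.png',np.hstack([a,b]))
```

```text
{'time_s': 7.95, 'tool_pos': [0.544, -0.3287, 0.4104], 'tool_rot': [179.6875, 0.0109, 64.6817], 'force': [0.558, -0.2853, -0.1184], 'grip_width': 0.03, 'grasp_force': 0.0, 'qpos': [47.5936, 17.1672, -25.7917, 66.5483, 7.4678, 97.5298, -1.4835]}
[]
[]
```

View pics/k2.png

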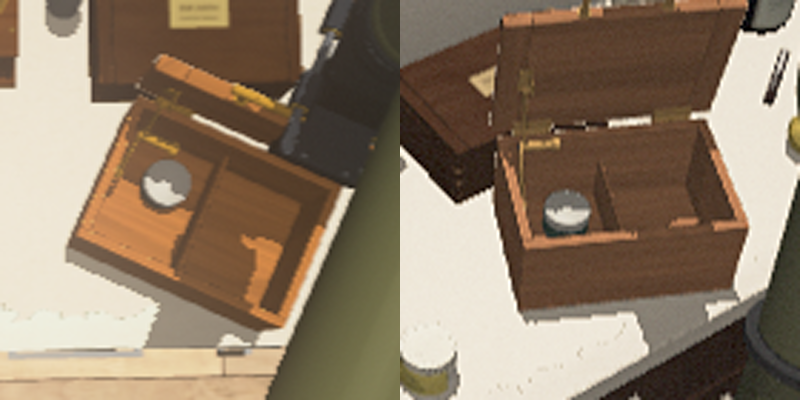

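The lid stays up by itself with the hand off it. The knob sits at top crop (157,143), as it should when locked. Now the jar.

Run:
```python
from h import *
plan([((.46,-.06,.39),(180,0,40),8),((.437,.238,.27),(180,0,0),10)],0)
```

```text
"angular" [[0, 0, 0.054], [0, 0, 0.054], [0, 0, 0.054], [0, 0, 0.053], [-0.001, 0, 0.054], [0, 0, 0.054], [0, 0, 0.054], [0, 0, 0.054], [0, 0, 0.07], [0, 0, 0.07], [0, 0, 0.069], [0, 0, 0.07], [0, 0, 0.07], [0, 0, 0.07], [0, 0, 0.07], [0, 0, 0.069], [0, 0, 0.07], [0, 0, 0.07]]
"delta" [[2.59, -2.37, 0.2], [2.46, -2.51, 0.19], [2.32, -2.64, 0.2], [2.17, -2.76, 0.19], [2.02, -2.87, 0.2], [1.87, -2.98, 0.19], [1.7, -3.07, 0.2], [1.54, -3.16, 0.19], [1.74, -2.43, 1.2], [1.56, -2.55, 1.2], [1.38, -2.65, 1.2], [1.2, -2.74, 1.2], [1.0, -2.81, 1.19], [0.81, -2.88, 1.2], [0.6, -2.93, 1.2], [0.39, -2.96, 1.2], [0.19, -2.99, 1.2], [-0.02, -2.99, 1.2]]
18 [0.437 0.238 0.27 ] [179.99   0.     0.  ]
```

Call:
drive_tool(
  angular=[
    [0,0,0.054],
    [0,0,0.054],
    [0,0,0.054],
    [0,0,0.053],
    [0,0,0.054],
    [0,0,0.054],
    [0,0,0.054],
    [0,0,0.054],
    [0,0,0.07],
    [0,0,0.07],
    [0,0,0.069],
    [0,0,0.07],
    [0,0,0.07],
    [0,0,0.07],
    [0,0,0.07],
    [0,0,0.069],
    [0,0,0.07],
    [0,0,0.07],
    [0,0,0],
    [0,0,0],
  ],
  delta_pos=[
    [2.59,-2.37,0.2],
    [2.46,-2.51,0.19],
    [2.32,-2.64,0.2],
    [2.17,-2.76,0.19],
    [2.02,-2.87,0.2],
    [1.87,-2.98,0.19],
    [1.7,-3.07,0.2],
    [1.54,-3.16,0.19],
    [1.74,-2.43,1.2],
    [1.56,-2.55,1.2],
    [1.38,-2.65,1.2],
    [1.2,-2.74,1.2],
    [1.0,-2.81,1.19],
    [0.81,-2.88,1.2],
    [0.6,-2.93,1.2],
    [0.39,-2.96,1.2],
    [0.19,-2.99,1.2],
    [0,-2.99,1.2],
    [0,0,0],
    [0,0,0],
  ],
  gripper=[6.4,6.4,6.4,6.4,6.4,6.4,6.4,6.4,6.4,6.4,6.4,6.4,6.4,6.4,6.4,6.4,6.4,6.4,6.4,6.4],
)

```text
time_s: 10.15
tool_pos: [0.4364, 0.2377, 0.2694]
tool_rot: [180.0, 0.2, 0.1]
force: [0.0, -0.3, -0.2]
grip_width: 0.0639
grasp_force: 0.0
```

Run:
```python
from h import *
s=st(); c=eyes.read_camera('wrist'); print(c['origin'],c['orientation'])
for z in models.cut_out(c,'jar'):
    ys,xs=np.nonzero(z['pixels']); print(np.round(z['centre']),round(z['p'],2),xs.min(),xs.max(),ys.min(),ys.max(),onz(c,z['centre'],.07)[:2].round(3))
print('exp top',proj(c,(.437,.238,.099)),'bot',proj(c,(.437,.238,0)))
save(c,'w2.png')
```

```text
{'time_s': 10.15, 'tool_pos': [0.4364, 0.2377, 0.2694], 'tool_rot': [179.9503, 0.1562, 0.1183], 'force': [0.0321, -0.3212, -0.2244], 'grip_width': 0.0639, 'grasp_force': 0.0, 'qpos': [28.1893, 1.4799, -59.8798, 99.6808, 1.2609, 79.738, -121.7919]}
[0.51027176 0.23702662 0.4175138 ] [ 1.64116310e+02 -2.87859479e-02 -8.99223400e+01]
[175. 122.] 0.82 149 204 105 145 [0.497 0.332]
[187. 202.] 0.81 163 210 174 224 [0.396 0.324]
[249. 170.] 0.64 230 267 147 193 [0.439 0.243]
[259.  98.] 0.64 239 279 77 118 [0.526 0.231]
exp top [252.90248226 176.32563488] bot [253.108173   161.57413252]
```

View pics/w2.png

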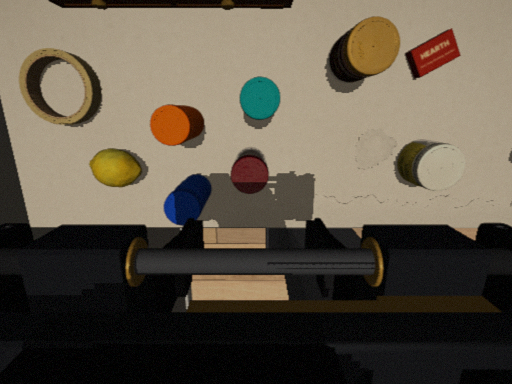

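The wrist view shows the red-capped jar at (249,174), between blue (183,207), orange (170,124) and turquoise (260,98). That puts it at about (0.4395, 0.2415).

Call:
drive_tool(
  angular=[
    [0,0,0],
    [0,0,0],
    [0,0,0],
    [0,0,0],
    [0,0,0],
    [0,0,0],
    [0,0,0],
    [0,0,0],
    [0,0,0],
    [0,0,0],
    [0,0,0],
    [0,0,0],
    [0,0,0],
    [0,0,0],
    [0,0,0],
    [0,0,0],
  ],
  delta_pos=[
    [0.1,-0.13,2.1],
    [0.1,-0.13,2.1],
    [0.1,-0.12,2.1],
    [0,0,2.1],
    [0,0,2.1],
    [0,0,2.1],
    [0,0,2.1],
    [0,0,2.1],
    [0,0,2.1],
    [0,0,2.0],
    [0,0,0],
    [0,0,0],
    [0,0,0],
    [0,0,0],
    [0,0,0],
    [0,0,0],
  ],
  gripper=[6.4,6.4,6.4,6.4,6.4,6.4,6.4,6.4,6.4,6.4,6.4,3.8,3.8,3.8,3.8,3.8],
  squeeze=18,
)

```text
time_s: 11.85
tool_pos: [0.4413, 0.2422, 0.0629]
tool_rot: [-180.0, -0.1, -0.0]
force: [0.3, 0.1, 4.8]
grip_width: 0.0444
grasp_force: 18.0
```

Run:
```python
from h import *
s=st()
bay=Hh+X*(-.093-.020)-Y*.0595; bay[2]=.012; print('drop',bay,'chest',Hh-X*.093)
p=np.array(s['tool_pos'])
q=(180,0,0); g=(180,0,-25.6)
plan([(p+[0,0,.08],q,3),((.46,.06,.26),(180,0,-10),6),((bay[0],bay[1],.29),g,10)],0,cmd=(p,s['tool_rot']))
```

```text
{'time_s': 11.85, 'tool_pos': [0.4413, 0.2422, 0.0629], 'tool_rot': [-179.9797, -0.1218, -0.0139], 'force': [0.2878, 0.1292, 4.7854], 'grip_width': 0.0444, 'grasp_force': 17.9945, 'qpos': [18.877, 18.176, -56.5145, 113.2565, 17.9981, 57.6746, -136.1143]}
drop [ 0.43938382 -0.34613335  0.012     ] chest [ 0.48312958 -0.30111603  0.114     ]
"angular" [[0, -0.001, 0], [0, 0, 0], [0, -0.001, 0], [0, 0, 0.029], [0, 0, 0.029], [0, 0, 0.029], [0, 0, 0.029], [0, 0, 0.029], [0, 0, 0.029], [0, 0, 0.028], [0, 0, 0.027], [0, 0, 0.027], [0, 0, 0.027], [0, 0, 0.027], [0, 0, 0.028], [0, 0, 0.027], [0, 0, 0.027], [0, 0, 0.027], [0, 0, 0.028]]
"delta" [[0.01, -0.0, -2.67], [-0.0, -0.0, -2.66], [0.0, -0.0, -2.67], [0.31, 3.03, -1.95], [0.4, 3.03, -1.96], [0.49, 3.01, -1.95], [0.58, 3.0, -1.95], [0.66, 2.98, -1.95], [0.75, 2.95, -1.96], [0.5, 4.04, -0.3], [0.61, 4.02, -0.3], [0.72, 4.0, -0.3], [0.83, 3.98, -0.3], [0.94, 3.96, -0.3], [1.05, 3.93, -0.31], [1.15, 3.9, -0.3], [1.26, 3.87, -0.3], [1.36, 3.83, -0.3], [1.46, 3.79, -0.3]]
19 [ 0.4394 -0.3461  0.29  ] [-179.98    0.    -25.63]
```

Call:
drive_tool(
  angular=[
    [0,0,0],
    [0,0,0],
    [0,0,0],
    [0,0,0.029],
    [0,0,0.029],
    [0,0,0.029],
    [0,0,0.029],
    [0,0,0.029],
    [0,0,0.029],
    [0,0,0.028],
    [0,0,0.027],
    [0,0,0.027],
    [0,0,0.027],
    [0,0,0.027],
    [0,0,0.028],
    [0,0,0.027],
    [0,0,0.027],
    [0,0,0.027],
    [0,0,0.028],
    [0,0,0],
  ],
  delta_pos=[
    [0,0,-2.67],
    [0,0,-2.66],
    [0,0,-2.67],
    [0.31,3.03,-1.95],
    [0.4,3.03,-1.96],
    [0.49,3.01,-1.95],
    [0.58,3.0,-1.95],
    [0.66,2.98,-1.95],
    [0.75,2.95,-1.96],
    [0.5,4.04,-0.3],
    [0.61,4.02,-0.3],
    [0.72,4.0,-0.3],
    [0.83,3.98,-0.3],
    [0.94,3.96,-0.3],
    [1.05,3.93,-0.31],
    [1.15,3.9,-0.3],
    [1.26,3.87,-0.3],
    [1.36,3.83,-0.3],
    [1.46,3.79,-0.3],
    [0,0,0],
  ],
  gripper=[3.8,3.8,3.8,3.8,3.8,3.8,3.8,3.8,3.8,3.8,3.8,3.8,3.8,3.8,3.8,3.8,3.8,3.8,3.8,3.8],
)

```text
time_s: 13.85
tool_pos: [0.4353, -0.3534, 0.2878]
tool_rot: [179.9, 0.1, -26.2]
force: [-0.3, -1.1, -2.4]
grip_width: 0.0442
grasp_force: 18.0
```

Run:
```python
from h import *
s=st(); print(fyh(s['tool_pos']))
c=eyes.read_camera('wrist'); print('bay front edge etc: rim corners px')
for f,y in ((.183,-.128),(.183,.128),(.0715,-.116)): print(proj(c,Hh-X*f+Y*y).round(1))
save(c,'w3.png')
```

```text
{'time_s': 13.85, 'tool_pos': [0.4353, -0.3534, 0.2878], 'tool_rot': [179.8733, 0.0848, -26.1982], 'force': [-0.3454, -1.0712, -2.4199], 'grip_width': 0.0442, 'grasp_force': 17.994, 'qpos': [60.8729, 7.9404, -27.2076, 90.7467, 3.7927, 82.266, -82.8245]}
[ 0.1135 -0.0678  0.1738]
bay front edge etc: rim corners px
[301.7 230.6]
[ 96.5 232.9]
[294.7 140.2]
```

View pics/w3.png

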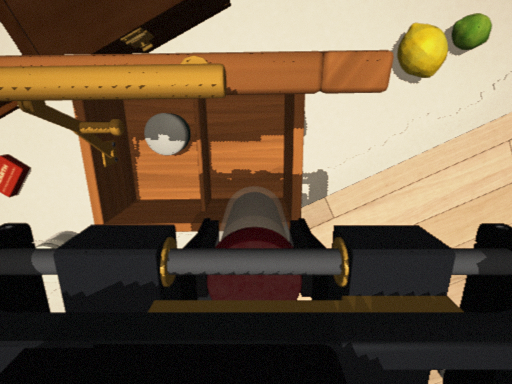

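The wrist view shows the right compartment open under the jar: divider at column 203, right wall at column 292, tin at (167,133), all as predicted. I shift 8 mm left and go down.

Call:
drive_tool(
  angular=[
    [0,0,0],
    [0,0,0],
    [0,0,0],
    [0,0,0],
    [0,0,0],
    [0,0,0],
    [0,0,0],
    [0,0,0],
    [0,0,0],
    [0,0,0],
    [0,0,0],
    [0,0,0],
    [0,0,0],
    [0,0,0],
  ],
  delta_pos=[
    [0,-0.25,0.5],
    [0,-0.25,1],
    [0,-0.25,2],
    [0,0,2.5],
    [0,0,2.5],
    [0,0,2.5],
    [0,0,2.5],
    [0,0,2.5],
    [0,0,2],
    [0,0,1.2],
    [0,0,0.8],
    [0,0,0.5],
    [0,0,0],
    [0,0,0],
  ],
  gripper=[3.8,3.8,3.8,3.8,3.8,3.8,3.8,3.8,3.8,3.8,3.8,3.8,3.8,3.8],
)

```text
time_s: 15.3
tool_pos: [0.4422, -0.34, 0.0849]
tool_rot: [180.0, -0.1, -25.6]
force: [-0.2, -0.9, -2.3]
grip_width: 0.0439
grasp_force: 18.0
```

Call:
drive_tool(
  angular=[
    [0,0,0],
    [0,0,0],
    [0,0,0],
    [0,0,0],
    [0,0,0],
  ],
  delta_pos=[
    [0,0.15,0.2],
    [0,0.15,0.2],
    [0,0,0.2],
    [0,0,0.2],
    [0,0,0],
  ],
  gripper=[3.8,3.8,3.8,3.8,3.8],
)

```text
time_s: 15.8
tool_pos: [0.4402, -0.3422, 0.0758]
tool_rot: [-180.0, 0.0, -25.6]
force: [0.3, 0.3, -1.0]
grip_width: 0.0441
grasp_force: 18.0
```

Call:
drive_tool(
  angular=[
    [0,0,0],
    [0,0,0],
    [0,0,0],
  ],
  delta_pos=[
    [0,0,0.1],
    [0,0,0.1],
    [0,0,0],
  ],
  gripper=[3.8,3.8,3.8],
)

```text
time_s: 16.1
tool_pos: [0.4406, -0.3424, 0.0749]
tool_rot: [180.0, -0.0, -25.6]
force: [-2.2, 0.4, 4.3]
grip_width: 0.0441
grasp_force: 18.0
```

Contact with the floor (force now +4 N upward). Release and rise.

Call:
drive_tool(
  angular=[
    [0,0,0],
    [0,0,0],
    [0,0,0],
    [0,0,0],
    [0,0,0],
    [0,0,0],
    [0,0,0],
    [0,0,0],
    [0,0,0],
    [0,0,0],
    [0,0,0],
    [0,0,0],
    [0,0,0],
    [0,0,0],
  ],
  delta_pos=[
    [0,0,0],
    [0,0,0],
    [0,0,0],
    [0,0,0],
    [0,0,-1],
    [0,0,-2],
    [0,0,-2.5],
    [0,0,-3],
    [0,0,-3],
    [0,0,-3],
    [0,0,-3],
    [0,0,-3],
    [0,0,-2],
    [0,0,0],
  ],
  gripper=[4.8,5.4,6,6,6,6,6,6,6,6,6,6,6,6],
)

```text
time_s: 17.5
tool_pos: [0.4419, -0.343, 0.3034]
tool_rot: [179.9, -0.4, -25.6]
force: [1.0, -0.2, 0.5]
grip_width: 0.0596
grasp_force: 0.0
```

Run:
```python
from h import *
s=st(); print(fyh(s['tool_pos']))
w=eyes.read_camera('wrist');c=eyes.read_camera('top'); d=eyes.read_camera('scene')
for n,x in (('w',w),('t',c),('s',d)):
  for t in ('jar','knee_knob'): print(n,t,[(np.round(z['centre']).tolist(),round(z['p'],2)) for z in models.search_frame(x,t)])
for y in (.07,.09,.11): print('knob exp w',proj(w,Hh-X*.053+Y*y+[0,0,.028]).round(1))
print('jar exp',proj(w,Hh-X*.113-Y*.0585+[0,0,-.003]).round())
a=cv2.resize(w['pixels'][0:256,:,::-1],(512,256))
b=cv2.resize(c['pixels'][110:238,290:418,::-1],(256,256),interpolation=2)
cv2.imwrite('pics/p.png',np.hstack([a,b]))
```

```text
{'time_s': 17.5, 'tool_pos': [0.4419, -0.343, 0.3034], 'tool_rot': [179.8857, -0.3865, -25.6063], 'force': [0.953, -0.1701, 0.505], 'grip_width': 0.0596, 'grasp_force': 0.0, 'qpos': [60.5353, 7.2112, -27.9548, 89.7791, 3.4612, 83.4571, -83.2093]}
[ 0.112  -0.0556  0.1894]
w jar [([254.0, 172.0], 0.9)]
w knee_knob [([107.0, 126.0], 0.93), ([174.0, 136.0], 0.56)]
t jar [([188.0, 177.0], 0.79), ([152.0, 216.0], 0.59), ([352.0, 200.0], 0.51)]
t knee_knob []
s jar [([187.0, 218.0], 0.77), ([163.0, 240.0], 0.75), ([352.0, 151.0], 0.73), ([176.0, 262.0], 0.71)]
s knee_knob []
knob exp w [136.4 127.3]
knob exp w [117.9 127.3]
knob exp w [ 99.4 127.3]
jar exp [255. 175.]
```

View pics/p.png

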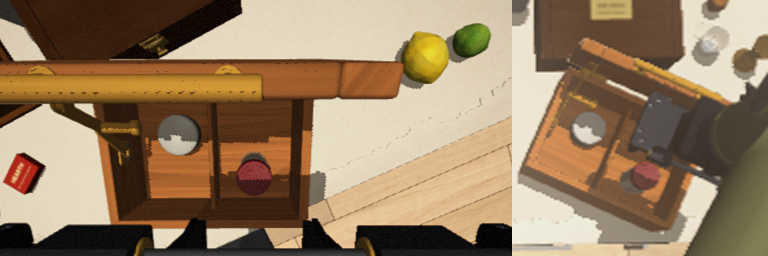

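The jar stands in the right compartment at (254,175). The knob, at columns 103–139 and row 129, agrees with the locked prediction. Next I hook the knob from behind with closed fingers tilted 35°.

Run:
```python
from h import *
W=lambda f,y,h: Hh-X*f+Y*y+np.array([0,0,h])
g=(180,-35,-25.6)
zt=R.from_euler('xyz',g,degrees=True).apply([0,0,1]); print('z in X,h',zt@X,zt[2],'xtool',R.from_euler('xyz',g,degrees=True).apply([1,0,0])@X)
plan([(W(.116,.083,.1665),g,9)],0)
```

```text
z in X,h 0.5735764363510462 -0.819152044288992 xtool 0.8191520442889919
"angular" [[0, 0.068, 0], [0, 0.068, 0], [0, 0.068, 0], [0, 0.068, 0], [0, 0.068, 0], [0, 0.068, 0], [0, 0.068, 0], [0, 0.068, 0], [0, 0.068, -0.001]]
"delta" [[-0.02, -1.54, 0.2], [-0.04, -1.54, 0.2], [-0.05, -1.54, 0.19], [-0.06, -1.54, 0.19], [-0.08, -1.54, 0.19], [-0.08, -1.54, 0.18], [-0.1, -1.54, 0.17], [-0.11, -1.54, 0.17], [-0.13, -1.54, 0.16]]
9 [ 0.4982 -0.2163  0.2804] [179.99 -34.99 -25.57]
```

Call:
drive_tool(
  angular=[
    [0,0.068,0],
    [0,0.068,0],
    [0,0.068,0],
    [0,0.068,0],
    [0,0.068,0],
    [0,0.068,0],
    [0,0.068,0],
    [0,0.068,0],
    [0,0.068,0],
    [0,0,0],
    [0,0,0],
  ],
  delta_pos=[
    [-0.02,-1.54,0.2],
    [-0.04,-1.54,0.2],
    [-0.05,-1.54,0.19],
    [-0.06,-1.54,0.19],
    [-0.08,-1.54,0.19],
    [-0.08,-1.54,0.18],
    [-0.1,-1.54,0.17],
    [-0.11,-1.54,0.17],
    [-0.13,-1.54,0.16],
    [0,0,0],
    [0,0,0],
  ],
  gripper=[4,2,0,0,0,0,0,0,0,0,0],
)

```text
time_s: 19.05
tool_pos: [0.4946, -0.2334, 0.2842]
tool_rot: [179.4, -30.8, -25.4]
force: [-0.6, 0.2, -0.9]
grip_width: 0.0005
grasp_force: 0.0
```

Run:
```python
from h import *
s=st(); print(fyh(s['tool_pos']))
w=eyes.read_camera('wrist')
for y in (.067,.09,.108): print('knob exp w',proj(w,Hh-X*.053+Y*y+[0,0,.028]).round(1))
print([(np.round(z['centre']).tolist(),round(z['p'],2)) for z in models.search_frame(w,'knee_knob')])
save(w,'w4.png',(60,0,460,300),2)
W=lambda f,y,h: Hh-X*f+Y*y+np.array([0,0,h])
plan([(W(.030,.083,.0435),(180,-35,-25.6),10)],0)
```

```text
{'time_s': 19.05, 'tool_pos': [0.4946, -0.2334, 0.2842], 'tool_rot': [179.4272, -30.8373, -25.4442], 'force': [-0.5773, 0.2438, -0.8878], 'grip_width': 0.0005, 'grasp_force': 0.0, 'qpos': [38.0919, -16.9546, -14.3293, 118.7597, -3.3241, 46.8969, -90.7784]}
[0.112  0.0661 0.1702]
knob exp w [250.9 200.6]
knob exp w [230.5 200.6]
knob exp w [214.4 200.6]
[([216.0, 202.0], 0.83)]
"angular" [[0.001, 0.007, 0], [0.001, 0.007, 0], [0.001, 0.008, 0], [0.002, 0.007, -0.001], [0.001, 0.007, 0.0], [0.001, 0.007, 0.0], [0.001, 0.007, 0.0], [0.001, 0.008, 0], [0.001, 0.007, 0], [0.002, 0.007, 0]]
"delta" [[0.05, -0.21, 1.51], [0.03, -0.21, 1.5], [0.03, -0.21, 1.51], [0.01, -0.21, 1.51], [0.01, -0.21, 1.51], [-0.01, -0.2, 1.5], [-0.02, -0.2, 1.51], [-0.02, -0.21, 1.51], [-0.04, -0.2, 1.51], [-0.06, -0.19, 1.51]]
10 [ 0.5758 -0.2535  0.1575] [-179.96  -35.    -25.62]
```

View pics/w4.png

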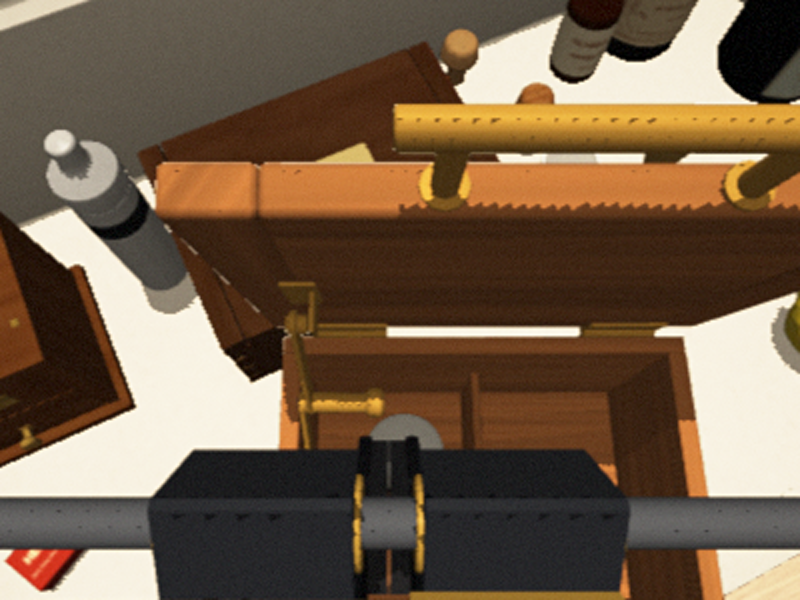

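The wrist crop shows the knob at crop (300–382, 404), matching the prediction to about 2 px, with the stay straight up to the lid. Joint 2 is near its limit here (−17°), so I work a bit further out.

Run:
```python
from h import *
W=lambda f,y,h: Hh-X*f+Y*y+np.array([0,0,h])
plan([(W(.085,.085,.122),(180,-35,-25.6),7)],0)
```

```text
"angular" [[0.002, 0.01, 0], [0.001, 0.011, 0], [0.002, 0.01, -0.001], [0.002, 0.01, 0.0], [0.001, 0.01, 0.0], [0.002, 0.011, 0], [0.002, 0.01, 0]]
"delta" [[-0.03, -0.32, 0.79], [-0.04, -0.31, 0.78], [-0.05, -0.32, 0.79], [-0.05, -0.31, 0.78], [-0.07, -0.31, 0.79], [-0.07, -0.31, 0.79], [-0.08, -0.31, 0.78]]
7 [ 0.527  -0.2279  0.236 ] [-179.96  -35.    -25.62]
```

Call:
drive_tool(
  angular=[
    [0.002,0.01,0],
    [0.001,0.011,0],
    [0.002,0.01,0],
    [0.002,0.01,0.0],
    [0.001,0.01,0.0],
    [0.002,0.011,0],
    [0.002,0.01,0],
    [0,0,0],
  ],
  delta_pos=[
    [-0.03,-0.32,0.79],
    [-0.04,-0.31,0.78],
    [-0.05,-0.32,0.79],
    [-0.05,-0.31,0.78],
    [-0.07,-0.31,0.79],
    [-0.07,-0.31,0.79],
    [-0.08,-0.31,0.78],
    [0,0,0],
  ],
  gripper=[0,0,0,0,0,0,0,0],
)

```text
time_s: 19.95
tool_pos: [0.5267, -0.2267, 0.2337]
tool_rot: [-179.9, -34.9, -25.6]
force: [0.2, 0.3, 0.2]
grip_width: 0.0005
grasp_force: 0.0
```

Run:
```python
from h import *
s=st(); print(fyh(s['tool_pos']))
W=lambda f,y,h: Hh-X*f+Y*y+np.array([0,0,h])
plan([(W(.031,.085,.045),(180,-35,-25.6),8)],0)
```

```text
{'time_s': 19.95, 'tool_pos': [0.5267, -0.2267, 0.2337], 'tool_rot': [-179.9009, -34.8704, -25.6301], 'force': [0.2219, 0.3161, 0.177], 'grip_width': 0.0005, 'grasp_force': 0.0, 'qpos': [38.1, -13.5531, -17.4625, 123.5741, -1.4447, 34.6254, -94.8338]}
[0.0859 0.086  0.1197]
"angular" [[0, 0, 0], [0, 0.001, 0], [-0.001, 0, 0], [0, 0, 0], [0, 0, 0], [0, 0.001, 0], [0, 0, 0], [0, 0, 0]]
"delta" [[0.03, 0.01, 1.16], [0.03, 0.02, 1.16], [0.02, 0.01, 1.16], [0.03, 0.01, 1.15], [0.03, 0.02, 1.16], [0.03, 0.01, 1.16], [0.02, 0.01, 1.16], [0.03, 0.01, 1.16]]
8 [ 0.5758 -0.2512  0.159 ] [-179.96  -34.98  -25.63]
```

Call:
drive_tool(
  angular=[
    [0,0,0],
    [0,0,0],
    [0,0,0],
    [0,0,0],
    [0,0,0],
    [0,0,0],
    [0,0,0],
    [0,0,0],
    [0,0,0],
  ],
  delta_pos=[
    [0.03,0.01,1.16],
    [0.03,0.02,1.16],
    [0.02,0.01,1.16],
    [0.03,0.01,1.15],
    [0.03,0.02,1.16],
    [0.03,0.01,1.16],
    [0.02,0.01,1.16],
    [0.03,0.01,1.16],
    [0,0,0],
  ],
  gripper=[0,0,0,0,0,0,0,0,0],
)

```text
time_s: 20.85
tool_pos: [0.5764, -0.2514, 0.1591]
tool_rot: [-179.9, -34.9, -25.6]
force: [0.1, 0.0, 0.9]
grip_width: 0.0004
grasp_force: 0.0
```

Run:
```python
from h import *
s=st(); p0=fyh(s['tool_pos']); print(p0)
W=lambda f,y,h: Hh-X*f+Y*y+np.array([0,0,h])
g=(180,-35,-25.6)
pts=[]
# contact then arc
f0,y0,h0=p0
w=[(W(f0+.010,y0,h0+.001),g,3)]
for ph in np.radians([-22,-14,-6,2,10,17]):
    kf,kh=.088+.071*np.sin(ph)-.053, -.034+.071*np.cos(ph)-.028
    w.append((W(f0+.010+kf,y0,h0+.002+kh),g,2))
ef,eh=f0+.01+kf,h0+.002+kh
w.append((W(ef+.25*.574,y0,eh+.25*.819),g,5))
plan(w,0)
```

```text
{'time_s': 20.85, 'tool_pos': [0.5764, -0.2514, 0.1591], 'tool_rot': [-179.8811, -34.8641, -25.6248], 'force': [0.0528, 0.0327, 0.9306], 'grip_width': 0.0004, 'grasp_force': 0.0, 'qpos': [39.6198, -0.9291, -20.2319, 122.2583, 7.7972, 24.1064, -102.429]}
[0.0304 0.0852 0.0451]
TOO FAST 5.000592464898534 5
"angular" [[-0.001, 0.001, 0], [0, 0.001, 0], [-0.001, 0, 0], [0, 0, 0], [0, 0, 0], [0, 0, 0], [0, 0, 0], [0, 0, 0], [0, 0, 0], [0, 0, 0], [0, 0, 0], [0, 0, 0], [0, 0, 0], [0, 0, 0], [0, 0, 0], [0, 0, 0], [0, 0, 0], [0, 0, 0], [0, 0, 0], [0, 0, 0]]
"delta" [[-0.25, -0.0, -0.22], [-0.26, -0.0, -0.22], [-0.25, -0.0, -0.22], [-0.21, -0.0, -0.43], [-0.2, -0.0, -0.44], [-0.3, -0.0, -0.4], [-0.3, -0.0, -0.39], [-0.35, -0.0, -0.35], [-0.35, -0.0, -0.35], [-0.4, -0.0, -0.3], [-0.39, -0.0, -0.3], [-0.44, -0.0, -0.24], [-0.43, -0.0, -0.24], [-0.4, -0.0, -0.16], [-0.41, -0.0, -0.16], [0.0, -0.0, -5.0], [-0.0, -0.0, -5.0], [-0.01, 0.0, -5.0], [-0.0, 0.0, -5.0], [-0.01, 0.0, -5.0]]
20 [ 0.3877 -0.1609  0.3717] [-180.    -34.98  -25.62]
```

Call:
drive_tool(
  angular=[
    [0,0,0],
    [0,0,0],
    [0,0,0],
    [0,0,0],
    [0,0,0],
    [0,0,0],
    [0,0,0],
  ],
  delta_pos=[
    [-0.3,0,-0.22],
    [-0.3,0,-0.22],
    [-0.3,0,-0.22],
    [-0.21,0,-0.43],
    [-0.2,0,-0.44],
    [-0.3,0,-0.4],
    [-0.3,0,-0.39],
  ],
  gripper=[0,0,0,0,0,0,0],
)

```text
time_s: 21.55
tool_pos: [0.5502, -0.2388, 0.1697]
tool_rot: [-179.9, -35.1, -25.6]
force: [0.3, -0.5, 0.4]
grip_width: 0.0008
grasp_force: 0.0
```

Run:
```python
from h import *
s=st(); print(fyh(s['tool_pos']))
c=eyes.read_camera('top'); d=eyes.read_camera('scene')
for x in (c,d): print([(z['centre'],round(z['p'],2)) for z in models.search_frame(x,'knee_knob')])
for f,h in ((.053,.028),(.068,.034)): p=Hh-X*f+Y*.09+[0,0,h]; print(f,proj(c,p).round(1),proj(d,p).round(1))
b=cv2.resize(d['pixels'][80:220,260:400,::-1],(600,600),interpolation=2)
cv2.imwrite('pics/k3.png',b)
```

```text
{'time_s': 21.55, 'tool_pos': [0.5502, -0.2388, 0.1697], 'tool_rot': [-179.9129, -35.0611, -25.6086], 'force': [0.3497, -0.487, 0.4424], 'grip_width': 0.0008, 'grasp_force': 0.0, 'qpos': [39.4054, -5.7308, -19.7467, 125.2525, 3.953, 25.3166, -99.4825]}
[0.0595 0.0852 0.0557]
[]
[]
0.053 [325.3 158.9] [309.6 130.2]
0.068 [323.7 162.7] [310.6 132.1]
```

The fingertips rode over the knob with no contact, because the tilt lifts the tip out as it comes forward. I retry with the fingers deeper, and pull perpendicular to the shaft first.

Call:
drive_tool(
  angular=[
    [0,0,0],
    [0,0,0],
    [0,0,0],
    [0,0,0],
    [0,0,0],
    [0,0,0],
    [0,0,0],
    [0,0,0],
    [0,0,0],
    [0,0,0],
    [0,0,0],
  ],
  delta_pos=[
    [0,0,-0.5],
    [0.3,0,0],
    [0.4,0,0],
    [0.42,0,0],
    [0,0,0.7],
    [0,0,0.7],
    [0,0,0.7],
    [0,0,0.7],
    [0,0,0.7],
    [0,0,0.5],
    [0,0,0],
  ],
  gripper=[0,0,0,0,0,0,0,0,0,0,0],
)

```text
time_s: 22.85
tool_pos: [0.5767, -0.2514, 0.1459]
tool_rot: [-179.9, -34.9, -25.6]
force: [0.8, -0.1, -0.1]
grip_width: 0.0005
grasp_force: 0.0
```

Run:
```python
from h import *
s=st(); p=np.array(s['tool_pos']);r=R.from_matrix(rot(s['tool_rot'])); print('tcp',fyh(p),'tip',fyh(p+r.apply([0,0,.014])))
```

```text
{'time_s': 22.85, 'tool_pos': [0.5767, -0.2514, 0.1459], 'tool_rot': [-179.8917, -34.9363, -25.6184], 'force': [0.8128, -0.0584, -0.1426], 'grip_width': 0.0005, 'grasp_force': 0.0, 'qpos': [39.6867, 0.1759, -20.4885, 122.9995, 9.5478, 22.3358, -104.0777]}
tcp [0.0301 0.0852 0.0319] tip [0.022  0.0853 0.0204]
```

Call:
drive_tool(
  angular=[
    [0,0,0],
    [0,0,0],
    [0,0,0],
    [0,0,0],
  ],
  delta_pos=[
    [-0.2,0,0],
    [-0.2,0,0],
    [-0.2,0,0],
    [0,0,0],
  ],
  gripper=[0,0,0,0],
)

```text
time_s: 23.25
tool_pos: [0.5735, -0.2498, 0.1454]
tool_rot: [-179.9, -35.2, -25.6]
force: [1.8, -0.8, 2.6]
grip_width: 0.0005
grasp_force: 1.4
```

Contact. Now the arc round the pin.

Call:
drive_tool(
  angular=[
    [0,0,0],
    [0,0,0],
    [0,0,0],
    [0,0,0],
    [0,0,0],
    [0,0,0],
  ],
  delta_pos=[
    [-0.28,0,-0.42],
    [-0.28,0,-0.42],
    [-0.32,0,-0.4],
    [-0.32,0,-0.39],
    [-0.35,0,-0.35],
    [-0.35,0,-0.35],
  ],
  gripper=[0,0,0,0,0,0],
)

```text
time_s: 23.85
tool_pos: [0.5479, -0.237, 0.1545]
tool_rot: [-179.9, -35.3, -25.6]
force: [2.4, -0.7, 5.6]
grip_width: 0.0002
grasp_force: 2.7
```

Run:
```python
from h import *
s=st(); p=np.array(s['tool_pos']);r=R.from_matrix(rot(s['tool_rot'])); print('tcp',fyh(p),'tip',fyh(p+r.apply([0,0,.014])))
c=eyes.read_camera('top');d=eyes.read_camera('scene')
for x in (c,d):
    print([(np.round(z['centre']).tolist(),round(z['p'],2)) for z in models.search_frame(x,'lid_bar')],[(np.round(z['centre']).tolist(),round(z['p'],2)) for z in models.search_frame(x,'knee_knob')])
    for t in (1.39,1.2,1.0):
        f=.222*np.cos(t)-.01*np.sin(t);h=.222*np.sin(t)+.01*np.cos(t); print(t,proj(x,Hh-X*f+[0,0,h]).round())
```

```text
{'time_s': 23.85, 'tool_pos': [0.5479, -0.237, 0.1545], 'tool_rot': [-179.8884, -35.3405, -25.584], 'force': [2.3631, -0.6886, 5.6465], 'grip_width': 0.0002, 'grasp_force': 2.7105, 'qpos': [39.5624, -4.9745, -20.1777, 126.7058, 5.2193, 22.9017, -100.804]}
tcp [0.0623 0.0858 0.0405] tip [0.0542 0.0858 0.0291]
[([366.0, 159.0], 0.78)] []
1.39 [373. 150.]
1.2 [366. 165.]
1.0 [359. 179.]
[([307.0, 92.0], 0.8)] []
1.39 [343.  75.]
1.2 [346.  87.]
1.0 [348. 100.]
```

The lid bar has come down to about 1.27 rad, so the knee is breaking. I finish the pull, then withdraw along the tool axis and leave sideways to the left.

Call:
drive_tool(
  angular=[
    [0,0,0],
    [0,0,0],
    [0,0,0],
    [0,0,0],
    [0,0,0],
    [0,0,0],
    [0,0,0],
    [0,0,0],
    [0,0,0],
    [0,0,0],
    [0,0,0],
    [0,0,0],
    [0,0,0],
  ],
  delta_pos=[
    [-0.4,0,-0.3],
    [-0.4,0,-0.3],
    [-0.44,0,-0.24],
    [-0.44,0,-0.24],
    [-0.42,0,-0.16],
    [0.1,0,-2.2],
    [0,0,-2.5],
    [0,-3,-0.5],
    [0,-4.5,-0.3],
    [0,-4.5,-0.3],
    [0,-4.5,-0.3],
    [0,-4,-0.3],
    [0,-1,0],
  ],
  gripper=[0,0,0,0,0,0,0,0,0,0,0,0,0],
)

```text
time_s: 25.45
tool_pos: [0.5847, -0.013, 0.2023]
tool_rot: [-180.0, -34.9, -25.3]
force: [0.4, 0.2, -0.8]
grip_width: 0.0004
grasp_force: 0.0
```

```bash
cat > lid.py <<'E'
from h import *
from scipy.optimize import minimize_scalar
s=st(); p=np.array(s['tool_pos']); print('tcp',fyh(p))
for n in ('top','scene'):
    x=eyes.read_camera(n)
    o=[(np.round(z['centre'],1).tolist(),round(z['p'],2)) for z in models.search_frame(x,'lid_bar')]
    print(n,o)
    F=lambda t:proj(x,Hh-X*(.222*np.cos(t)-.01*np.sin(t))+[0,0,.222*np.sin(t)+.01*np.cos(t)])
    for c,q in o[:2]:
        r=minimize_scalar(lambda t:np.linalg.norm(F(t)-c),bounds=(-.1,1.45),method='bounded'); print('  lid~',round(r.x,3),'res',round(r.fun,1))
E
python3 lid.py
```

```text
{'time_s': 25.45, 'tool_pos': [0.5847, -0.013, 0.2023], 'tool_rot': [-179.9725, -34.9415, -25.2925], 'force': [0.3826, 0.2377, -0.7552], 'grip_width': 0.0004, 'grasp_force': 0.0, 'qpos': [43.0383, -8.5806, -52.5593, 120.8741, 21.711, 37.3899, -140.4277]}
tcp [0.1259 0.3037 0.0883]
top [([353.4, 171.5], 0.79), ([312.1, 182.1], 0.64)]
  lid~ 1.052 res 8.2
  lid~ 0.58 res 38.0
scene []
```

Call:
drive_tool(
  angular=[
    [0,0,0],
    [0,0,0],
    [0,0,0],
    [0,0,0],
    [0,0,0],
    [0,0,0],
    [0,0,0],
    [0,0,0],
    [0,0,0],
    [0,0,0],
    [0,0,0],
    [0,0,0],
    [0,0,0],
    [0,0,0],
    [0,0,0],
    [0,0,0],
    [0,0,0],
    [0,0,0],
    [0,0,0],
    [0,0,0],
  ],
  delta_pos=[
    [0,0,0],
    [0,0,0],
    [0,0,0],
    [0,0,0],
    [0,0,0],
    [0,0,0],
    [0,0,0],
    [0,0,0],
    [0,0,0],
    [0,0,0],
    [0,0,0],
    [0,0,0],
    [0,0,0],
    [0,0,0],
    [0,0,0],
    [0,0,0],
    [0,0,0],
    [0,0,0],
    [0,0,0],
    [0,0,0],
  ],
  gripper=[0,0,0,0,0,0,0,0,0,0,0,0,0,0,0,0,0,0,0,0],
)

```text
time_s: 27.65
tool_pos: [0.5847, -0.017, 0.2031]
tool_rot: [-179.9, -35.0, -25.6]
force: [-0.0, -0.4, 0.1]
grip_width: 0.0004
grasp_force: 0.0
```

```bash
python3 lid.py
```

```text
{'time_s': 27.65, 'tool_pos': [0.5847, -0.017, 0.2031], 'tool_rot': [-179.9076, -35.0303, -25.6119], 'force': [-0.0206, -0.4305, 0.0578], 'grip_width': 0.0004, 'grasp_force': 0.0, 'qpos': [43.0282, -8.6868, -52.0987, 120.921, 21.5761, 37.2834, -140.2085]}
tcp [0.1241 0.3001 0.0891]
top [([341.8, 185.5], 0.73), ([342.8, 183.6], 0.72)]
  lid~ 0.814 res 11.3
  lid~ 0.845 res 11.4
scene [([316.4, 160.6], 0.92)]
  lid~ 0.079 res 33.0
```

Call:
drive_tool(
  angular=[
    [0,0,0],
    [0,0,0],
    [0,0,0],
    [0,0,0],
    [0,0,0],
    [0,0,0],
    [0,0,0],
    [0,0,0],
    [0,0,0],
    [0,0,0],
    [0,0,0],
    [0,0,0],
    [0,0,0],
    [0,0,0],
    [0,0,0],
    [0,0,0],
    [0,0,0],
    [0,0,0],
    [0,0,0],
    [0,0,0],
  ],
  delta_pos=[
    [0,0,0],
    [0,0,0],
    [0,0,0],
    [0,0,0],
    [0,0,0],
    [0,0,0],
    [0,0,0],
    [0,0,0],
    [0,0,0],
    [0,0,0],
    [0,0,0],
    [0,0,0],
    [0,0,0],
    [0,0,0],
    [0,0,0],
    [0,0,0],
    [0,0,0],
    [0,0,0],
    [0,0,0],
    [0,0,0],
  ],
  gripper=[0,0,0,0,0,0,0,0,0,0,0,0,0,0,0,0,0,0,0,0],
)

```text
time_s: 29.85
tool_pos: [0.5847, -0.017, 0.2031]
tool_rot: [-179.9, -35.0, -25.6]
force: [-0.1, -0.1, 0.3]
grip_width: 0.0007
grasp_force: 0.0
```

```bash
python3 lid.py
```

```text
{'time_s': 29.85, 'tool_pos': [0.5847, -0.017, 0.2031], 'tool_rot': [-179.911, -35.0305, -25.6079], 'force': [-0.0917, -0.1044, 0.2995], 'grip_width': 0.0007, 'grasp_force': 0.0, 'qpos': [43.0266, -8.6881, -52.0984, 120.9215, 21.5767, 37.2849, -140.2072]}
tcp [0.1241 0.3001 0.0891]
top [([345.5, 186.3], 0.74)]
  lid~ 0.832 res 7.7
scene [([317.3, 161.8], 0.88)]
  lid~ 0.052 res 31.9
```

Call:
drive_tool(
  angular=[
    [0,0,0],
    [0,0,0],
    [0,0,0],
    [0,0,0],
    [0,0,0],
    [0,0,0],
    [0,0,0],
    [0,0,0],
    [0,0,0],
    [0,0,0],
    [0,0,0],
    [0,0,0],
    [0,0,0],
    [0,0,0],
    [0,0,0],
    [0,0,0],
    [0,0,0],
    [0,0,0],
    [0,0,0],
    [0,0,0],
  ],
  delta_pos=[
    [0,0,0],
    [0,0,0],
    [0,0,0],
    [0,0,0],
    [0,0,0],
    [0,0,0],
    [0,0,0],
    [0,0,0],
    [0,0,0],
    [0,0,0],
    [0,0,0],
    [0,0,0],
    [0,0,0],
    [0,0,0],
    [0,0,0],
    [0,0,0],
    [0,0,0],
    [0,0,0],
    [0,0,0],
    [0,0,0],
  ],
  gripper=[0,0,0,0,0,0,0,0,0,0,0,0,0,0,0,0,0,0,0,0],
)

```text
time_s: 32.05
tool_pos: [0.5847, -0.017, 0.2031]
tool_rot: [-179.9, -35.0, -25.6]
force: [0.2, 0.4, 0.1]
grip_width: 0.0007
grasp_force: 0.0
```

```bash
python3 lid.py
python3 - <<'E'
from h import *
for n,b in (('scene',(322,154,372,177)),('top',(303,200,355,232))):
    c=eyes.read_camera(n);hsv=cv2.cvtColor(c['pixels'],cv2.COLOR_RGB2HSV);x0,y0,x1,y1=b
    h=hsv[y0:y1,x0:x1]; m=(h[...,0]>=16)&(h[...,0]<=30)&(h[...,1]>130)&(h[...,2]>90)
    ys,xs=np.nonzero(m); print(n,len(xs),[onz(c,(xs.mean()+x0,ys.mean()+y0),.124).round(4)] if len(xs) else '')
    for t,z in (('low_jar',.045),('flakes_jar',.03)): print(t,[onz(c,d['centre'],z)[:2].round(3).tolist() for d in models.cut_out(c,t)[:1]])
E
```

```text
{'time_s': 32.05, 'tool_pos': [0.5847, -0.017, 0.2031], 'tool_rot': [-179.9077, -35.0316, -25.611], 'force': [0.2197, 0.4133, 0.0697], 'grip_width': 0.0007, 'grasp_force': 0.0, 'qpos': [43.0268, -8.688, -52.0998, 120.9213, 21.5773, 37.2835, -140.2112]}
tcp [0.1241 0.3001 0.0891]
top [([340.8, 185.5], 0.63)]
  lid~ 0.806 res 12.1
scene [([319.7, 162.6], 0.89)]
  lid~ 0.042 res 29.4
scene 127 [array([ 0.3818, -0.229 ,  0.124 ])]
low_jar [[0.578, 0.124]]
flakes_jar [[0.427, -0.002]]
top 162 [array([ 0.3727, -0.2481,  0.124 ])]
low_jar [[0.579, 0.122]]
flakes_jar [[0.43, -0.006]]
```

The lid is shut: the bar's top-view centroid is (0.3727, −0.2481), against (0.3726, −0.2480) at the start. The other jars are in place and the hand touches nothing. I hand in.

```bash
python3 -c "
from cell import env
print(env.sign_off())"
```

```text
the job is handed in; nothing more can be done
None
```

The jar was set down upright in the right compartment, the knee was broken forward, the lid has sunk shut and the job is handed in; the sign-off returned no verdict, and I could not re-check the jar and the tin with the lid shut.

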